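# Gauge two grinder bushings and hold the reading lens over the good one

### The job

Use the gauge pin to sort the two brass bushings in the tray: leave the one that slides fully home on the pin, and put the one that is too tight into the round steel dish. Then pick up the reading lens and hold it level over the bushing on the pin, the glass centred above it and at the focal height marked by the height gauge's pointer, and finish like that, still holding the lens there. Do not shift the pointer, and leave everything else where it stands.

Things in the scene. Friction and masses are not known exactly. Their poses are not given: they have to be found in the camera images.
- bushing_1: plain brass bushing (short tube) from the grinder spindle, outside diameter 30 mm, 32 mm high, about 130 g, standing upright in the tray. The two bushings are the same outside but their bores differ: one 18.4 mm, the other 13.2 mm. Which is which is not told here: try them on the pin, or look into the bores. Origin at the centre of its underside, z along its axis, up
- bushing_2: the other brass bushing, the same outside (30 mm by 32 mm high); origin at the centre of its underside, z along its axis, up
- bushing_1_mid (a point): the middle of the first bushing, on its axis, 16 mm above its underside
- bushing_2_mid (a point): the middle of the second bushing, on its axis, 16 mm above its underside
- tray: fixed dark sheet-metal tray on four small feet, 220 mm (x) by 280 mm (y), its floor 30 mm above the table, its rim 15 mm above its floor; origin at table height under its centre. The bushings stand on its floor about 130 mm apart, 25 mm nearer the robot than its middle, with the burr ring beyond them
- pin_stand: fixed gauge pin stand: steel base block 70 by 70 by 18 mm with an upright ground pin of 16 mm diameter at its middle; origin under its centre, z up
- pin_foot (a point): foot of the gauge pin: on the pin's axis at the top face of the base block (18 mm above the table). A bushing fully home rests on this face, its underside centred here
- pin_tip (a point): top of the gauge pin, 44 mm above pin_foot; the pin's nose tapers over its upper 11 mm from 16 mm to 7 mm diameter. A bushing that is too tight stops on this taper with its underside about 36 mm above pin_foot
- dish: fixed low round steel dish for rejects, 136 mm across at the rim, 18 mm high, floor 4 mm thick, 2 mm wall; origin under its centre
- lens: loose hand-held reading lens, about 110 g, lying flat: round steel-framed glass 68 mm across, with a straight black handle. Origin on the table under the middle of the glass; z is the optical axis, up; the handle runs along -x, a bar 20 mm wide and 24 mm high, from 42 to 142 mm from the origin, resting on its flat underside. Its mass centre is about 73 mm from the origin, inside the handle
- lens_glass (a point): the middle of the lens's glass, 12 mm above the lens's underside
- lens_grip (a point): a point on the handle's centre line near the lens's mass centre, 66 mm from lens_glass along the lens's -x, 12 mm above its underside
- height_gauge: fixed height gauge some 160 mm beyond the gauge pin (+x): cast base 75 by 55 by 28 mm, upright graduated beam 248 mm tall, and a sliding pointer on the side towards the pin; origin at table height under the beam. It is the tallest thing in the work area; nothing between it and the robot stands higher than 65 mm
- pointer_tip (a point): tip of the height gauge's thin horizontal pointer, about 92 mm beyond the pin's axis (+x); its height, set between 130 and 170 mm above the table, marks the focal height for the glass. The pointer slides up and down if pushed with more than 9 N
- burr: flat steel grinder burr ring, 58 mm across, 11 mm high, lying in the tray: a bystander
- tamper: steel tamper, 58 mm foot, 90 mm high: a bystander
- jug: steel milk jug, 72 mm across, 95 mm high: a bystander
- bean_jar: amber glass jar, 72 mm across, 120 mm high: a bystander
- basket: steel filter basket lying upside down, 72 mm across, 26 mm high: a bystander
- brush: grinder brush, 160 mm long, lying: a bystander
- screwdriver: screwdriver, 180 mm long, lying: a bystander
- cup: white espresso cup with a handle, 68 mm across, 55 mm high: a bystander
There are look-alikes about, which are no part of the job. What is meant by the height_gauge is not purple, and is the larger of those in its own colour.

How it is judged:
On the way, in this order (a step that is already met when the one before it is completed fails the run):
1. the bushing that fits stands fully home on the gauge pin and the tight one lies in the dish, both let go (horizontal distance between bushing_2_mid and pin_foot below 0.004 m and z of bushing_2_mid in the frame of pin_foot between 0.013 and 0.019 m and angle between the z axis of bushing_2 and the z axis of pin_stand, either way round below 0.1 rad and contact force between the fingers and bushing_2 below 0.1 N and horizontal distance between bushing_1_mid and dish below 0.055 m and z of bushing_1_mid in the frame of dish below 0.027 m and linear speed of bushing_1 below 0.03 m/s and contact force between the fingers and bushing_1 below 0.1 N), for 0.2 s.
2. the reading lens is lifted clear of the table in the gripper (contact force between the fingers and lens above 0.5 N and height (world z) of lens_glass above 0.06 m), for 0.2 s.
At the end, for the whole second after the job is handed in: Fitting bushing on the pin, within 4 mm of centre, 3 mm of home; tight one at rest in the dish, within 55 mm of its middle; neither gripped. Lens held by the fingers alone, still, its glass within 10 mm of the pin axis, 8 mm of the pointer height, 0.12 rad of level (all of step 1 and contact force between the fingers and lens above 0.5 N and height (world z) of lens_glass above 0.1 m and horizontal distance between lens_glass and pin_foot below 0.01 m and z of lens_glass in the frame of pointer_tip between -0.008 and 0.008 m and angle between lens's own z axis and vertical below 0.12 rad and linear speed of lens below 0.02 m/s and contact force between lens and height_gauge below 0.1 N and contact force between lens and pin_stand below 0.1 N and contact force between lens and bushing_2 below 0.1 N); the arm keeps its last pose, push and grip.
It fails at once if the height gauge's pointer is shifted by more than 4 mm (distance of pointer_tip from where it was at the start of the episode above 0.004 m).
It fails at once if a bystander is moved by more than 30 mm (distance of any of burr, tamper, jug, bean_jar, basket, brush, screwdriver, cup from where it was at the start of the episode above 0.03 m).
It also fails if it takes over 67 s, if anything falls off the work surface, if the arm or the gripper's body presses on something with over 40 N, if the wrist force passes 120 N, or if a joint passes its speed limit or range.

### The arm

A 7-joint arm with a two-finger parallel gripper is mounted at the origin on the work surface. World frame = base frame: x ahead of the robot, y to its left, z up, the work surface at z = 0. Lengths are in m, angles in rad, forces in N, time in s.
With the tool pointing down it reaches from about 0.4 to 0.9 m from the base axis. Payload 5.5 kg.
Tool frame: the origin (TCP) lies on the centre line of the jaws, within the pads' length; the fingertips stand 14 mm ahead of it and the grasp point (between the pads) lies 5 mm behind it; z points along the fingers, y is the line along which they close (so a half turn about z gives the same grasp; the last joint's range is limited). The gripper opens to 85 mm and grips with 20 to 120 N. Pads are 22 mm wide; open, the fingers measure 114 mm over their backs; the gripper's body (76 mm by 85 mm) begins 54 mm behind the grasp point. The pads swing forward as they close: fully open they stand 13 mm farther back than shut.
Start: joints at [-0.943, 0.501, -0.427, 1.55, 0.221, 1.138, -0.21], TCP at [0.232, 0.607, 0.245] pointing down, gripper open.
Joint ranges: [-2.88, 2.88], [-0.31, 2.03], [-1.54, 1.56], [0.2, 2.42], [-1.41, 4.55], [0.19, 2.02], [-2.57, 2.57]. Speed limits (rad/s): [2.57, 2.57, 3.14, 3.14, 3.14, 3.14, 3.14].

### API

Orientations are given as a unit quaternion [x, y, z, w].
In Python, from cell import r gives the robot as it stands.
- The arm moves only by the shell command python3 -m handwheel 'ROWS'. ROWS is JSON, a list of rows, each a list of 7 numbers: the turn, a rotation vector about the tool's x, y, z in rad, then the shift along the tool's x, y, z in mm, then the opening, from 0 (shut) to 1 (fully open). A call has 1 to 12 rows; each row is the pose to reach, as a shift and turn from the pose commanded when the call began, along the tool's axes at that moment; what a row does not reach only later rows make up. A row lasts 1/8 s, in which the tool goes at most 62.5 mm and 10.7 degrees, less where a joint would pass 70% of its speed; a pose out of reach is approached as far as the arm can. A call with a gripper value outside its range is refused whole. The fingers move at their own pace and stop on an object; the grip force is fixed at half the most. Time passes only in rows, so rows that repeat a pose let the fingers close. It gives the time, the measured TCP pose, the force, the opening and the grip force at its end, in the units of the state.
- r.observe(): the state, without advancing time (a new reading comes with each control period).
- r.camera(name): name is "side" or "top" or "wrist"; returns a dict with "pixels" (480x640x3 uint8, blue, green, red), "fx", "fy", "cx", "cy" (pixels), "R" (3x3) and "t" (3): a world point X has camera coordinates R X + t. Camera axes: x right, y down, z forward; pixel columns grow to the right and rows downward; lengths in m; the calibration is good to about 2 mm. A picture is of the moment at which its call begins. There is no depth.
- r.job_done(): hands the job in; it is judged then, once.
The state is a dict: "t": time; "joints": joint angles; "joint_velocities": joint speeds; "tau": joint torques, N m; "tcp_pos": TCP position; "orientation": TCP orientation; "force": force on the tool from outside, world axes, zero at the start; "moment": the same for the moment, N m; "gripper_width": finger opening in m; "grip_force": force on a finger pad.
Only numpy, scipy, OpenCV 4.12 (cv2) and the standard library are available. Lean on these libraries where they do the work, as an engineer would, in place of code of your own. Each camera call takes 0.05 s, during which the arm holds its last target. There are 200 camera calls.

## Working session

There is one attempt and no reset: what is moved stays moved. The work goes in short steps, Python scripts to look and compute and a shell command to move; the robot and the scene stay as the last step left them, time stands still between calls to the robot, and variables do not carry over. Pictures are saved under pics/ and viewed, at most 10 in all, crops included, and the job is handed in when it is done.

```bash
mkdir -p pics
python3 - <<'E'
from cell import r
import cv2,numpy as np
for n in("top","side"):
    c=r.camera(n);cv2.imwrite(f"pics/{n}0.png",c["pixels"]);print(n,c["fx"],c["fy"],c["cx"],c["cy"],np.round(c["R"],3).tolist(),np.round(c["t"],3))
o=r.observe();print(o)
E
```

```text
top 464.79919036695776 464.79919036695776 319.9433384341234 236.93087179291808 [[0.024, -1.0, 0.001], [-0.977, -0.024, -0.211], [0.211, 0.005, -0.977]] [0.026 0.579 1.041]
side 530.9382954131389 530.9382954131389 310.0066951891945 229.93147514067135 [[0.995, -0.095, 0.011], [-0.066, -0.769, -0.635], [0.068, 0.632, -0.772]] [-0.546  0.136  1.248]
{'t': 0.1, 'joints': array([-0.94280105,  0.50174023, -0.42683981,  1.5513489 ,  0.22082823,
        1.13830375, -0.21029039]), 'joint_velocities': array([-0.00025158, -0.00184588,  0.00059225, -0.00308622, -0.00107453,
        0.00071979,  0.00200444]), 'tau': array([-1.17484247e-02, -5.70811629e+01, -5.83889589e+00, -2.81752574e+01,
        1.04915095e-02,  5.62781890e-03,  4.43476056e-07]), 'tcp_pos': array([0.23170568, 0.60665673, 0.24437317]), 'orientation': array([ 1.81339304e-01,  9.83420206e-01, -8.49930943e-04, -1.80290819e-04]), 'force': array([-0.5687894 , -0.78731578,  0.05271389]), 'moment': array([-0.01327646,  0.01463188, -0.00858055]), 'grip_force': 0.0, 'gripper_width': 0.08542509772695081}
```

View pics/top0.png

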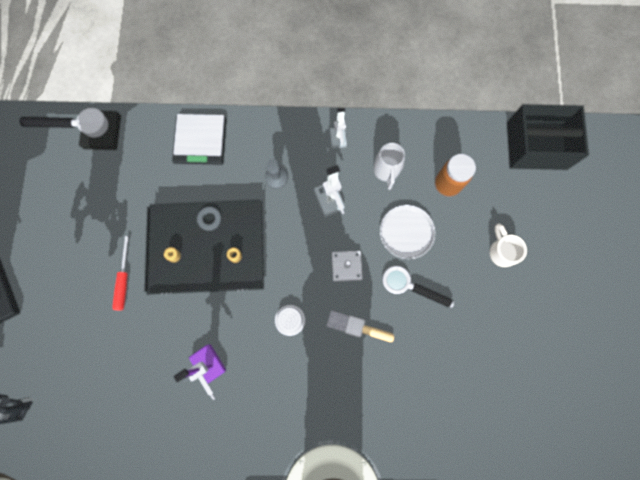

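View pics/side0.png

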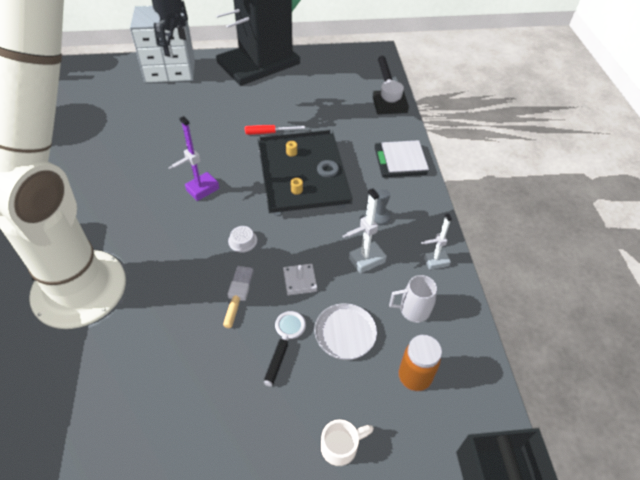

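Seen so far:
- Height gauge candidates are purple (top 205,368; side 200,185), large grey (top 330,195; side 368,245) and small grey (top 340,130; side 438,250). By the description I choose the large grey one.
- Bushings are at top (172,255) and (235,255), with the burr ring at (209,218).
- Pin is at top (347,264) and the dish at (407,231).
- Lens glass is at top (397,280), with its handle running to (452,303).

Next is a close crop to check.

```bash
python3 - <<'E'
import cv2,numpy as np
t=cv2.imread("pics/top0.png");s=cv2.imread("pics/side0.png")
def c(i,x,y,w,h,k):return cv2.resize(i[y:y+h,x:x+w],None,fx=k,fy=k,interpolation=cv2.INTER_CUBIC)
a=np.hstack([c(t,155,235,50,40,8),c(t,218,235,50,40,8)][:2])[:, :800]
a=cv2.resize(a,(800,280))
b=np.hstack([c(t,310,160,100,80,4)[:, :400],c(s,335,185,100,80,4)])
cv2.imwrite("pics/crop1.png",np.vstack([a,b]))
E
cat > h.py <<'E'
import numpy as np,cv2,json
from scipy.spatial.transform import Rotation as Ro
from cell import r
def cam(n):return r.camera(n)
def plane(c,u,v,z):
    d=c["R"].T@np.array([(u-c["cx"])/c["fx"],(v-c["cy"])/c["fy"],1]);o=-c["R"].T@c["t"]
    return o+d*(z-o[2])/d[2]
def tri(cs,ps):
    A=[];b=[]
    for c,(u,v) in zip(cs,ps):
        d=c["R"].T@np.array([(u-c["cx"])/c["fx"],(v-c["cy"])/c["fy"],1]);d/=np.linalg.norm(d);o=-c["R"].T@c["t"]
        P=np.eye(3)-np.outer(d,d);A.append(P);b.append(P@o)
    A=np.vstack(A);b=np.hstack(b);x,res,*_=np.linalg.lstsq(A,b,rcond=None);return x,np.linalg.norm(A@x-b)
def proj(c,X):
    p=c["R"]@np.array(X)+c["t"];return c["fx"]*p[0]/p[2]+c["cx"],c["fy"]*p[1]/p[2]+c["cy"]
def go(X,yaw=None):
    """shift in tool axes mm to put TCP at X; turn rotvec so tool points down with closing axis at angle yaw (mod pi)"""
    o=r.observe();R=Ro.from_quat(o["orientation"])
    print("t",round(o["t"],2),"tcp",np.round(o["tcp_pos"],4),"j",np.round(o["joints"],2),"w",o["gripper_width"])
    print("shift",np.round(R.inv().apply(np.array(X)-o["tcp_pos"])*1e3,1))
    if yaw is not None:
        for y in(yaw,yaw+np.pi):
            ya=np.array([np.cos(y),np.sin(y),0]);za=np.array([0,0,-1.]);T=np.column_stack([np.cross(ya,za),ya,za])
            print("turn",np.round((R.inv()*Ro.from_matrix(T)).as_rotvec(),3))
E
python3 - <<'E'
from h import *
t=cam("top");s=cam("side")
for n,u,v,z in [("bL",172,253,.062),("bR",234,253,.062),("pin tip",347,264,.062),("dish",407,232,.018),("glass",397,280,.012),("hend",452,303,.024),("trayTL",148,206,.045),("trayBR",264,289,.045)]:print(n,np.round(plane(t,u,v,z),4))
for n,p,q in[("bL",(172,252),(292,144)),("bR",(234,252),(297,181)),("pin",(347,263),(300,268)),("glass",(397,280),(290,324)),("hend",(452,303),(268,383))]:print(n,tri((t,s),(p,q)))
E
```

```text
bL [0.5316 0.387  0.062 ]
bR [0.5351 0.2411 0.062 ]
pin tip [ 0.5154 -0.0252  0.062 ]
dish [ 0.6059 -0.1752  0.018 ]
glass [ 0.4868 -0.1501  0.012 ]
hend [ 0.4335 -0.2786  0.024 ]
trayTL [0.6496 0.4618 0.045 ]
trayBR [0.4539 0.1683 0.045 ]
bL (array([0.53368903, 0.38566808, 0.06694599]), np.float64(0.0007755375245259953))
bR (array([0.5365448 , 0.24009458, 0.06785153]), np.float64(0.00010182671909101245))
pin (array([ 0.52091042, -0.02560089,  0.05142727]), np.float64(0.002114422919528255))
glass (array([ 0.48808211, -0.14932687,  0.01555352]), np.float64(0.0024345230755183074))
hend (array([ 0.43469365, -0.28107561,  0.0148563 ]), np.float64(0.0007456870227378927))
```

View pics/crop1.png

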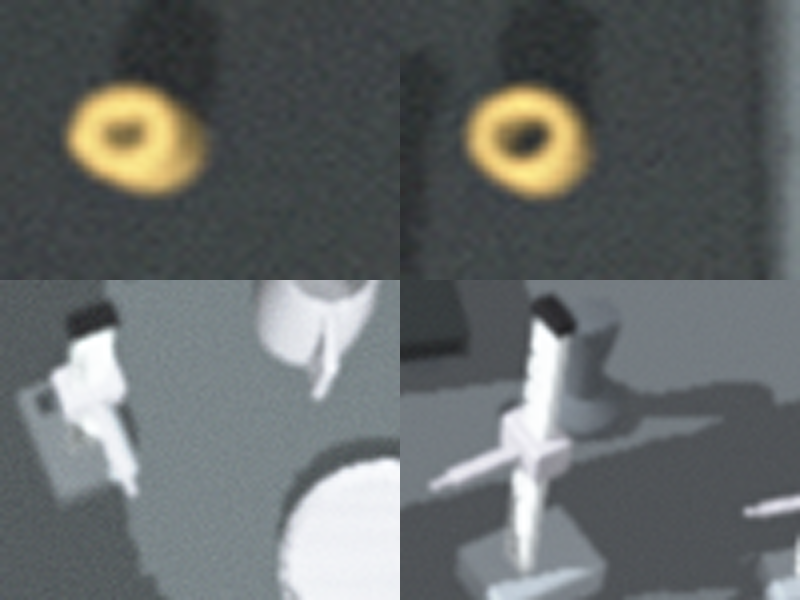

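The left bushing (top 170,253) has the small bore, so it is the tight one. The right one (233,254) has the large bore, so it fits. The grey gauge is the larger of the two greys, with its pointer tip at top (343.5,212) and side (343,237).

Run:
```python
from h import *
t=cam("top");s=cam("side")
print(tri((t,s),((343,212),(342.7,236.7))))
go([.535,.241,.20],None)
p=r.observe();print(Ro.from_quat(p["orientation"]).as_matrix().round(3))
w=cam("wrist");C=-w["R"].T@w["t"];print("cam in tool",Ro.from_quat(p["orientation"]).inv().apply(C-p["tcp_pos"]),w["fx"])
```

```text
(array([ 0.61942238, -0.01074482,  0.13906063]), np.float64(0.0009181173993316725))
t 0.3 tcp [0.2318 0.607  0.2449] j [-0.94  0.5  -0.43  1.55  0.22  1.14 -0.21] w 0.08526558365903189
shift [-413.8 -233.8   45.1]
[[-0.934  0.357 -0.   ]
 [ 0.357  0.934 -0.001]
 [ 0.    -0.001 -1.   ]]
cam in tool [ 0.07494859 -0.00053938 -0.12925767] 380.6511511408007
```

```bash
python3 -m handwheel '[[0,0,0,-414,-234,20,1],[0,0,0,-414,-234,40,1],[0,0,0,-414,-234,45,1],[0,0,0,-414,-234,45,1],[0,0,0,-414,-234,45,1],[0,0,0,-414,-234,45,1],[0,0,0,-414,-234,45,1],[0,0,0,-414,-234,45,1],[0,0,0,-414,-234,45,1],[0,0,0,-414,-234,45,1],[0,0,0,-414,-234,45,1]]'
python3 - <<'E'
from h import *
w=cam("wrist");cv2.imwrite("pics/w1.png",w["pixels"])
print(r.observe()["tcp_pos"])
for X in([.5351,.2411,.062],[.532,.387,.062]):print(proj(w,X))
E
```

```text
t: 1.72
tcp_pos: [0.5342, 0.2428, 0.2005]
orientation: [0.18, 0.984, 0.0, -0.0]
force: [-0.1, 0.1, -0.2]
gripper_width: 0.0854
grip_force: 0.0
[0.53426325 0.24267263 0.20056381]
(np.float64(319.5416752928906), np.float64(229.53159480738213))
(np.float64(515.9729316025424), np.float64(153.5936646780715))
```

View pics/w1.png

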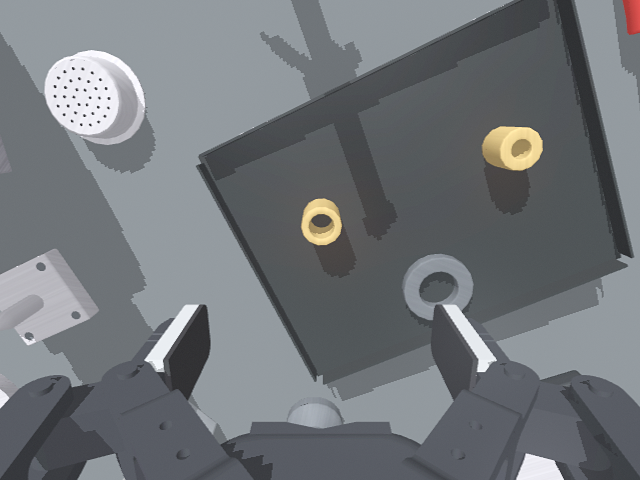

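The wrist view confirms it: the right bushing (rim centre 321,224) has the wide bore, and the left one (521,150) the narrow bore. The burr (438,288) is clear of the finger paths.

Run:
```python
from h import *
w=cam("wrist")
for n,u,v,z in(("fit",321,224,.062),("tight",521,149.5,.062),("burr",438,286,.041)):print(n,plane(w,u,v,z).round(4))
hsv=cv2.cvtColor(w["pixels"],cv2.COLOR_BGR2HSV);m=cv2.inRange(hsv,(12,70,100),(32,255,255))
n,_,st,ce=cv2.connectedComponentsWithStats(m);print([(st[i].tolist(),ce[i].round(1).tolist()) for i in range(1,n) if st[i][4]>100])
X=plane(w,321,224,.062);go([X[0],X[1],.052])
```

```text
fit [0.5316 0.2435 0.062 ]
tight [0.5306 0.3907 0.062 ]
burr [0.6207 0.3132 0.041 ]
[([482, 126, 61, 45, 2211], [512.3, 147.3]), ([301, 198, 41, 47, 1329], [321.1, 221.9])]
t 1.82 tcp [0.5344 0.2425 0.2006] j [-0.24  0.42 -0.29  1.76  0.14  0.98  0.62] w 0.0857180062494132
shift [ 2.900e+00 -1.000e-01  1.486e+02]
```

```bash
python3 -m handwheel '[[0,0,0,2,0,60,1],[0,0,0,2,0,110,1],[0,0,0,2,0,148,1],[0,0,0,2,0,149,1],[0,0,0,2,0,149,0],[0,0,0,2,0,149,0],[0,0,0,2,0,149,0],[0,0,0,2,0,149,0],[0,0,0,2,0,149,0],[0,0,0,2,0,120,0],[0,0,0,2,0,80,0],[0,0,0,2,0,40,0]]'
python3 - <<'E'
from h import *
w=cam("wrist");t=cam("top");s=cam("side")
cv2.imwrite("pics/w2.png",np.hstack([w["pixels"][150:450,120:520],cv2.resize(t["pixels"][235:295,310:390],(400,300),interpolation=2)]))
go([.517,-.025,.16])
E
```

```text
t: 3.32
tcp_pos: [0.5331, 0.2414, 0.1617]
orientation: [0.181, 0.983, -0.0, -0.0]
force: [0.7, 0.0, -1.9]
gripper_width: 0.0276
grip_force: 59.5
t 3.48 tcp [0.5351 0.2425 0.1634] j [-0.25  0.46 -0.29  1.79  0.16  0.9   0.6 ] w 0.027359313836734865
shift [ -78.5 -256.3    2.7]
```

View pics/w2.png

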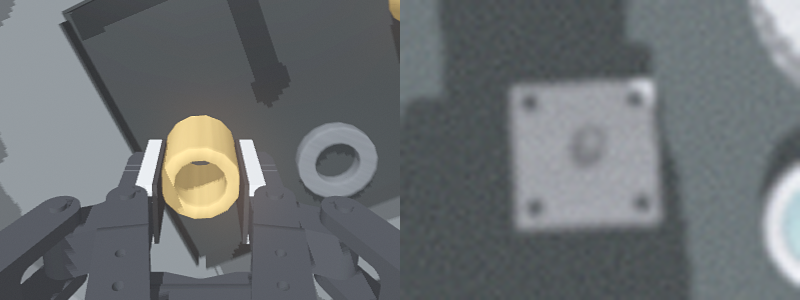

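Run:
```python
from h import *
w=cam("wrist");t=cam("top");s=cam("side");o=r.observe()
X=plane(w,320,340,o["tcp_pos"][2]+.0105);print("bush rel tcp",(X-o["tcp_pos"]).round(4))
print(plane(t,346.8,265.3,.018),plane(t,347.6,262.5,.062))
def blk(c,z,seed):
    p=c["pixels"];u,v=proj(c,(.517,-.025,.03));u,v=int(u),int(v);q=p[v-35:v+35,u-35:u+35]
    g=cv2.cvtColor(q,cv2.COLOR_BGR2GRAY);_,m=cv2.threshold(g,115 if seed else 115,255,0)
    return u-35,v-35,q
ims=[]
for c in(t,s):
    x,y,q=blk(c,.018,0);print(x,y);ims.append(cv2.resize(q,(400,400),interpolation=2))
cv2.imwrite("pics/pin.png",np.hstack(ims))
```

```text
bush rel tcp [ 0.0046 -0.0001  0.0105]
[ 0.51907153 -0.0272257   0.018     ] [ 0.51894027 -0.02659515  0.062     ]
311 230
262 238
```

View pics/pin.png

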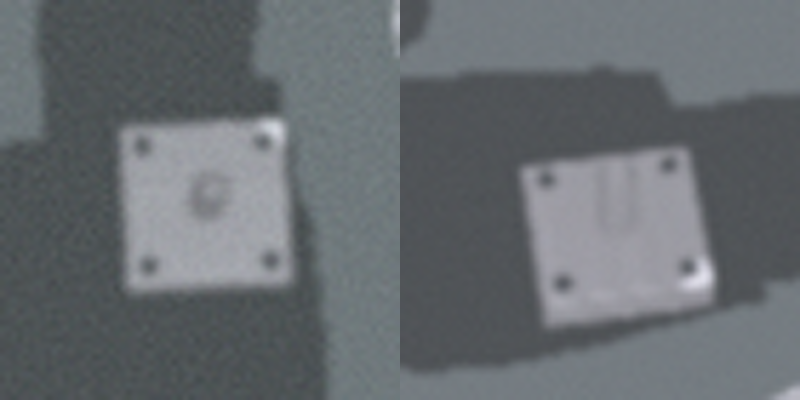

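```bash
python3 - <<'E'
from h import *
w=cam("wrist");t=cam("top");s=cam("side")
print(plane(s,299.6,276.7,.018),tri((t,s),((346.7,265.2),(299.6,276.7))))
go([.517,-.026,.165])
E
python3 -m handwheel '[[0,0,0,-75,-257,0,0],[0,0,0,-75,-257,0,0],[0,0,0,-75,-257,0,0],[0,0,0,-75,-257,0,0],[0,0,0,-75,-257,0,0],[0,0,0,-75,-257,0,0],[0,0,0,-75,-257,0,0]]'
python3 - <<'E'
from h import *
import time
w=cam("wrist");w=cam("wrist");t=cam("top");o=r.observe();print(o["tcp_pos"])
print(proj(w,(.517,-.026,.062)),proj(w,(.517,-.026,.018)))
cv2.imwrite("pics/w3.png",w["pixels"])
E
```

```text
[ 0.5212051  -0.02654159  0.018     ] (array([ 0.52025309, -0.02684918,  0.01812046]), np.float64(0.0013543801580974835))
t 3.77 tcp [0.5324 0.2412 0.1589] j [-0.25  0.47 -0.29  1.8   0.16  0.9   0.6 ] w 0.028033978413276837
shift [ -80.9 -255.1   -5.8]
t: 4.65
tcp_pos: [0.5118, -0.0227, 0.16]
orientation: [0.18, 0.984, 0.001, -0.0]
force: [0.3, -0.1, -2.5]
gripper_width: 0.0274
grip_force: 59.8
[ 0.51183769 -0.02288356  0.16018721]
(np.float64(318.9470256869283), np.float64(254.02111065261232)) (np.float64(319.1503151077703), np.float64(234.17385469980866))
```

View pics/w3.png

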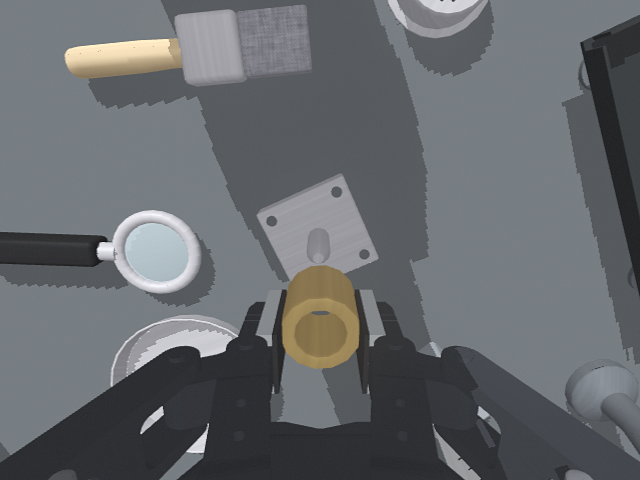

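The wrist picture shows:
- pin tip at (318,257)
- held bushing's top rim centre at (321,334)
- lens glass centre at (157,252), with the handle axis through (105,250) and (0,247)

Run:
```python
from h import *
w=cam("wrist");t=cam("top");s=cam("side");o=r.observe();T=o["tcp_pos"];R=Ro.from_quat(o["orientation"])
P=plane(w,318,257,.062);B=plane(w,321,334,T[2]+.0105);print("pin",P.round(4),"bush",B.round(4),"tcp",T.round(4))
print("bush rel tcp tool",R.inv().apply(B-T).round(4),"pin-bush tool mm",R.inv().apply(P-B).round(4)*1e3,"pin(top cam) - tcp",R.inv().apply(np.array([.5195,-.027,.062])-T).round(4)*1e3)
g=plane(w,157,252,.012);print("glass",g.round(4),"handle",plane(w,5,247,.024).round(4),plane(w,98,250,.024).round(4))
```

```text
pin [ 0.5187 -0.0277  0.062 ] bush [ 0.5093 -0.0223  0.1708] tcp [ 0.5118 -0.024   0.1603]
bush rel tcp tool [ 0.0029  0.0007 -0.0105] pin-bush tool mm [-10.7  -1.8 108.8] pin(top cam) - tcp [-8.3 -0.1 98.3]
glass [ 0.488  -0.1493  0.012 ] handle [ 0.4431 -0.2456  0.024 ] [ 0.4693 -0.1828  0.024 ]
```

```bash
python3 -m handwheel '[[0,0,0,-9,-1,30,0],[0,0,0,-9,-1,60,0],[0,0,0,-9,-1,70,0],[0,0,0,-9,-1,75,0],[0,0,0,-9,-1,80,0],[0,0,0,-9,-1,84,0],[0,0,0,-9,-1,88,0],[0,0,0,-9,-1,88,0]]'
python3 - <<'E'
from h import *
w=cam("wrist");cv2.imwrite("pics/w4.png",w["pixels"][200:420,200:440]);o=r.observe();print(o["tcp_pos"],o["force"],o["moment"])
E
```

```text
t: 5.95
tcp_pos: [0.5203, -0.0287, 0.0724]
orientation: [0.181, 0.983, 0.0, 0.0]
force: [0.9, 3.1, -1.8]
gripper_width: 0.0276
grip_force: 59.7
[ 0.52022133 -0.02871618  0.07241883] [ 1.14733881  2.15786545 -2.86010752] [ 0.54920916 -0.38408846 -0.00920463]
```

View pics/w4.png

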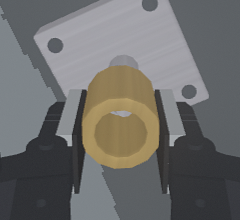

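```bash
python3 -m handwheel '[[0,0,0,0,1.5,4,0],[0,0,0,0,1.5,8,0],[0,0,0,0,1.5,12,0],[0,0,0,0,1.5,16,0]]'
```

```text
t: 6.5
tcp_pos: [0.52, -0.0281, 0.0559]
orientation: [0.181, 0.983, -0.0, -0.0]
force: [-0.7, 0.5, -1.0]
gripper_width: 0.0272
grip_force: 59.8
```

Sliding freely. On down to home.

```bash
python3 -m handwheel '[[0,0,0,0,0,5,0],[0,0,0,0,0,10,0],[0,0,0,0,0,13,0],[0,0,0,0,0,15,0],[0,0,0,0,0,15,0]]'
```

```text
t: 7.12
tcp_pos: [0.5203, -0.0279, 0.0413]
orientation: [0.181, 0.983, 0.0, 0.0]
force: [0.2, 0.8, -2.9]
gripper_width: 0.0278
grip_force: 59.8
```

```bash
python3 -m handwheel '[[0,0,0,0,0,1.5,0],[0,0,0,0,0,1.5,1],[0,0,0,0,0,1.5,1],[0,0,0,0,0,1.5,1],[0,0,0,0,0,1.5,1],[0,0,0,0,0,-60,1],[0,0,0,0,0,-120,1],[0,0,0,0,0,-150,1],[0,0,0,0,0,-150,1]]'
python3 - <<'E'
from h import *
w=cam("wrist");w=cam("wrist");cv2.imwrite("pics/w5.png",w["pixels"][120:420,120:520])
print(proj(w,(.5195,-.0275,.062)),proj(w,(.5195,-.0275,.05)),proj(w,(.5195,-.0275,.066)))
go([.5310,.389,.19])
E
```

```text
t: 8.25
tcp_pos: [0.5223, -0.028, 0.1942]
orientation: [0.181, 0.983, 0.0, 0.003]
force: [0.6, 0.4, -0.7]
gripper_width: 0.0857
grip_force: 0.0
(np.float64(321.2814414156012), np.float64(228.1980356981312)) (np.float64(321.2508528921718), np.float64(223.74931300713465)) (np.float64(321.29222376649307), np.float64(229.76619537689365))
t 8.35 tcp [ 0.5199 -0.028   0.191 ] j [ 0.2   0.31 -0.23  1.93  0.09  0.91  1.13] w 0.08548578736655144
shift [138.4 393.5   0.9]
```

View pics/w5.png

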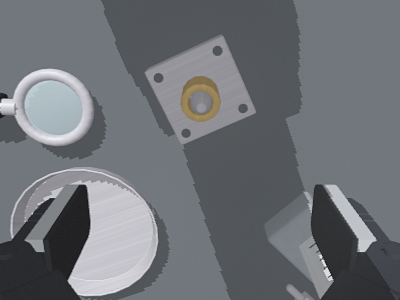

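The bushing is fully home on the pin, with the pin nose showing through the bore at crop (201,103). Now the tight one.

```bash
python3 -m handwheel '[[0,0,0,139,394,0,1],[0,0,0,139,394,0,1],[0,0,0,139,394,0,1],[0,0,0,139,394,0,1],[0,0,0,139,394,0,1],[0,0,0,139,394,0,1],[0,0,0,139,394,0,1],[0,0,0,139,394,0,1],[0,0,0,139,394,0,1],[0,0,0,139,394,0,1]]'
python3 - <<'E'
from h import *
w=cam("wrist");w=cam("wrist");t=cam("top")
hsv=cv2.cvtColor(w["pixels"],cv2.COLOR_BGR2HSV);m=cv2.inRange(hsv,(12,70,100),(32,255,255))
n,_,st,ce=cv2.connectedComponentsWithStats(m)
for i in range(1,n):
    if st[i][4]>100: print(st[i],ce[i].round(1),plane(w,*ce[i],.050).round(4))
go([.531,.390,.052])
E
```

```text
t: 9.6
tcp_pos: [0.5314, 0.3874, 0.1903]
orientation: [0.183, 0.983, -0.001, -0.0]
force: [-0.8, 0.0, -0.0]
gripper_width: 0.0848
grip_force: 0.0
[ 304  200   43   48 1572] [325.1 223.7] [0.5303 0.3908 0.05  ]
t 9.75 tcp [0.5315 0.3883 0.1913] j [-0.43  0.56 -0.34  1.58  0.2   1.04  0.38] w 0.08536149241434107
shift [  1.2   1.5 139.3]
```

```bash
python3 -m handwheel '[[0,0,0,1.5,2,60,1],[0,0,0,1.5,2,110,1],[0,0,0,1.5,2,139,1],[0,0,0,1.5,2,139,1],[0,0,0,1.5,2,139,0],[0,0,0,1.5,2,139,0],[0,0,0,1.5,2,139,0],[0,0,0,1.5,2,139,0],[0,0,0,1.5,2,139,0],[0,0,0,1.5,2,80,0],[0,0,0,1.5,2,20,0],[0,0,0,1.5,2,20,0]]'
python3 - <<'E'
from h import *
t=cam("top");s=cam("side")
for c,z in((t,.018),(s,.018)):
    p=c["pixels"];u,v=map(int,proj(c,(.606,-.175,z)));q=cv2.cvtColor(p[v-45:v+45,u-45:u+45],cv2.COLOR_BGR2GRAY)
    m=cv2.inRange(q,180,255);n,_,st,ce=cv2.connectedComponentsWithStats(m);i=1+st[1:,4].argmax();b=st[i];print(b,plane(c,u-45+b[0]+b[2]/2-.5,v-45+b[1]+b[3]/2-.5,.012).round(4))
go([.606,-.177,.175])
E
```

```text
t: 11.25
tcp_pos: [0.5334, 0.3951, 0.1782]
orientation: [0.181, 0.983, 0.004, 0.004]
force: [0.1, 1.4, -1.0]
gripper_width: 0.0285
grip_force: 59.8
[  19   19   55   47 1955] [ 0.6175 -0.1765  0.012 ]
[  25   20   54   55 2263] [ 0.6191 -0.176   0.012 ]
t 11.35 tcp [0.5306 0.3922 0.1724] j [-0.44  0.58 -0.34  1.59  0.22  1.01  0.37] w 0.028375594485363247
shift [-273.6 -504.8   -2.9]
```

```bash
python3 -m handwheel '[[0,0,0,-103,-412,-15,0],[0,0,0,-103,-412,-15,0],[0,0,0,-103,-412,-15,0],[0,0,0,-103,-412,-15,0],[0,0,0,-103,-412,-15,0],[0,0,0,-103,-412,-15,0],[0,0,0,-103,-412,-15,0],[0,0,0,-277,-502,-15,0],[0,0,0,-277,-502,-15,0],[0,0,0,-277,-502,-15,0],[0,0,0,-277,-502,-15,0],[0,0,0,-277,-502,-15,0]]'
python3 - <<'E'
from h import *
w=cam("wrist")
q=cv2.cvtColor(w["pixels"],cv2.COLOR_BGR2GRAY)
for i,a in enumerate(proj(w,(.61+.066*np.cos(k),-.176+.066*np.sin(k),.018)) for k in np.arange(0,6.28,.785)):print(np.round(a,0),end="")
cv2.imwrite("pics/w6.png",w["pixels"])
go([.610,-.176,.028])
E
```

```text
t: 12.85
tcp_pos: [0.6085, -0.1755, 0.1839]
orientation: [0.182, 0.983, 0.0, -0.002]
force: [-0.3, 0.3, -1.9]
gripper_width: 0.0282
grip_force: 60.0
[349. 292.][395. 253.][400. 192.][357. 144.][290. 142.][244. 188.][246. 249.][289. 290.]t 12.9 tcp [ 0.6083 -0.1742  0.1844] j [ 0.37  0.51 -0.18  1.65  0.1   0.99  1.36] w 0.028362149357713452
shift [ -2.9  -1.2 156.3]
```

Run:
```python
from h import *
w=cam("wrist");g=cv2.GaussianBlur(cv2.cvtColor(w["pixels"],cv2.COLOR_BGR2GRAY),(5,5),0)
c=cv2.HoughCircles(g,cv2.HOUGH_GRADIENT,1,200,param1=80,param2=20,minRadius=65,maxRadius=95);print(c)
for u,v,_ in c[0][:2]:print(plane(w,u,v,.012))
m=cv2.inRange(g,150,255);m[:100]=0;n,_,st,ce=cv2.connectedComponentsWithStats(m);print([(st[i].tolist(),ce[i].round()) for i in range(1,n) if st[i][4]>1000])
```

```text
[[[318.5 214.5  82.1]]]
[ 0.6054274  -0.17545525  0.012     ]
[([233, 131, 171, 238, 21642], array([322., 240.])), ([559, 170, 81, 86, 3520], array([599., 212.])), ([0, 225, 89, 114, 5874], array([ 35., 279.])), ([566, 369, 74, 74, 1349], array([600., 408.]))]
```

```bash
python3 -m handwheel '[[0,0,0,0,-1,60,0],[0,0,0,0,-1,110,0],[0,0,0,0,-1,140,0],[0,0,0,0,-1,150,0],[0,0,0,0,-1,155,0],[0,0,0,0,-1,155,0]]'
```

```text
t: 13.7
tcp_pos: [0.6105, -0.1764, 0.0326]
orientation: [0.181, 0.983, -0.0, 0.001]
force: [0.6, 0.0, -1.2]
gripper_width: 0.0283
grip_force: 60.0
```

```bash
python3 -m handwheel '[[0,0,0,0,0,2,0],[0,0,0,0,0,4,0],[0,0,0,0,0,5,0],[0,0,0,0,0,5,0]]'
```

```text
t: 14.2
tcp_pos: [0.6103, -0.1769, 0.0282]
orientation: [0.181, 0.983, -0.0, 0.001]
force: [-4.0, 0.4, 9.9]
gripper_width: 0.028
grip_force: 61.1
```

```bash
python3 -m handwheel '[[0,0,0,0,0,-1,0.6],[0,0,0,0,0,-1,0.6],[0,0,0,0,0,-1,0.6],[0,0,0,0,0,-60,0.6],[0,0,0,0,0,-120,0.6],[0,0,0,0,0,-160,0.7],[0,0,0,0,0,-160,0.7]]'
python3 - <<'E'
from h import *
w=cam("wrist");w=cam("wrist")
hsv=cv2.cvtColor(w["pixels"],cv2.COLOR_BGR2HSV);m=cv2.inRange(hsv,(12,70,80),(32,255,255))
n,_,st,ce=cv2.connectedComponentsWithStats(m)
for i in range(1,n):
    if st[i][4]>100: print(st[i],plane(w,*ce[i],.022).round(4),plane(w,*ce[i],.036).round(4))
go([.4623,-.2103,.2],np.radians(157.1))
E
```

```text
t: 15.08
tcp_pos: [0.6124, -0.1772, 0.1907]
orientation: [0.181, 0.983, -0.0, 0.004]
force: [0.9, 0.2, -0.4]
gripper_width: 0.0596
grip_force: 0.0
[ 453    0   63   46 1555] [ 0.5203 -0.0265  0.022 ] [ 0.5212 -0.0324  0.036 ]
[ 301  195   39   44 1221] [ 0.6102 -0.1779  0.022 ] [ 0.6068 -0.1766  0.036 ]
[ 229  342   72   88 4890] [ 0.7421 -0.2817  0.022 ] [ 0.7325 -0.2755  0.036 ]
t 15.18 tcp [ 0.6094 -0.1766  0.1862] j [ 0.37  0.5  -0.18  1.65  0.1   0.99  1.37] w 0.0596520406984555
shift [125.4 -84.  -13.8]
turn [-0.     0.    -1.536]
turn [0.    0.    1.606]
```

```bash
python3 -m handwheel '[[0,0,-0.17,60,-40,-10,1],[0,0,-0.34,125,-84,-14,1],[0,0,-0.51,125,-84,-14,1],[0,0,-0.68,125,-84,-14,1],[0,0,-0.85,125,-84,-14,1],[0,0,-1.02,125,-84,-14,1],[0,0,-1.19,125,-84,-14,1],[0,0,-1.36,125,-84,-14,1],[0,0,-1.536,125,-84,-14,1],[0,0,-1.536,125,-84,-14,1],[0,0,-1.536,125,-84,-14,1]]'
python3 - <<'E'
from h import *
w=cam("wrist");w=cam("wrist");im=w["pixels"];cv2.imwrite("pics/w7.png",im)
g=cv2.cvtColor(im,cv2.COLOR_BGR2GRAY)
print("pred glass,near,end",[np.round(proj(w,X)) for X in((.488,-.1495,.012),(.4717,-.188,.024),(.433,-.279,.024))])
go([.4623,-.2103,.2],np.radians(157.1))
# handle edges: dark runs per row/col near predicted line
a=np.array(proj(w,(.4717,-.188,.024)));b=np.array(proj(w,(.433,-.279,.024)));d=(b-a)/np.linalg.norm(b-a);nrm=np.array([-d[1],d[0]])
for f in(.1,.3,.5,.7,.9):
    p=a+f*(b-a);pr=[int(g[int(np.clip(round(q[1]),0,479)),int(np.clip(round(q[0]),0,639))]) for q in(p+k*nrm for k in range(-45,46,3))];print(p.round(),pr)
E
```

```text
t: 16.55
tcp_pos: [0.4618, -0.2101, 0.1986]
orientation: [-0.552, 0.834, 0.003, 0.001]
force: [-1.2, 0.0, -0.3]
gripper_width: 0.0856
grip_force: 0.0
pred glass,near,end [array([319., 284.]), array([319., 244.]), array([319., 121.])]
t 16.65 tcp [ 0.462 -0.21   0.199] j [ 1.33  0.59 -1.24  1.93  0.63  1.09  2.56] w 0.08544448521706098
shift [ 0.1 -0.4 -1. ]
turn [ 0.003  0.002 -0.001]
turn [ 2.00e-03 -4.00e-03  3.14e+00]
[319. 232.] [115, 115, 84, 85, 84, 85, 86, 85, 85, 86, 85, 81, 50, 56, 58, 59, 59, 59, 60, 74, 115, 115, 115, 115, 116, 116, 115, 115, 116, 115, 115]
[319. 208.] [114, 115, 83, 84, 83, 84, 84, 84, 83, 84, 84, 79, 50, 53, 57, 57, 57, 56, 57, 69, 114, 114, 114, 115, 114, 115, 114, 115, 114, 113, 114]
[319. 183.] [114, 83, 81, 84, 84, 84, 83, 82, 82, 82, 84, 64, 49, 56, 55, 56, 58, 58, 56, 63, 114, 115, 114, 114, 114, 114, 114, 114, 115, 114, 114]
[319. 158.] [115, 84, 84, 82, 83, 83, 81, 83, 83, 85, 84, 55, 54, 57, 58, 58, 56, 58, 56, 57, 114, 114, 114, 114, 114, 113, 113, 114, 114, 115, 114]
[319. 134.] [115, 114, 109, 83, 84, 84, 85, 84, 84, 84, 84, 48, 53, 59, 58, 60, 60, 59, 59, 58, 114, 115, 115, 114, 114, 114, 115, 115, 115, 114, 115]
```

```bash
python3 - <<'E'
from h import *
g=cv2.imread("pics/w7.png",0);w=cam("wrist")
c=cv2.HoughCircles(cv2.GaussianBlur(g,(5,5),0),cv2.HOUGH_GRADIENT,1,100,param1=80,param2=20,minRadius=30,maxRadius=60);print(c)
for u,v,q in c[0]:
    if abs(u-319)<40:print(plane(w,u,v,.015).round(4))
print("handle", plane(w,320.7,232,.024).round(4),plane(w,319.3,134,.024).round(4))
print(g[100:330:6,320].tolist())
E
python3 -m handwheel '[[0,0,0.17,0,0,0,1],[0,0,0.35,0,0,0,1],[0,0,0.52,0,0,0,1],[0,0,0.7,0,0,0,1],[0,0,0.87,0,0,0,1],[0,0,1.05,0,0,0,1],[0,0,1.22,0,0,0,1],[0,0,1.4,0,0,0,1],[0,0,1.57,0,0,0,1],[0,0,1.57,0,0,0,1]]'
python3 -c "
from h import *
go([.4623,-.2103,.2],np.radians(157.1))"
```

```text
[[[167.5 298.5  57.2]
  [314.5 285.5  31.5]
  [ 52.5   6.5  39.4]]]
[ 0.4921 -0.1516  0.015 ]
handle [ 0.4665 -0.1978  0.024 ] [ 0.4369 -0.2708  0.024 ]
[113, 113, 115, 198, 57, 57, 58, 59, 58, 57, 57, 57, 56, 54, 55, 55, 54, 56, 57, 57, 56, 56, 60, 60, 164, 194, 197, 184, 181, 180, 179, 177, 177, 175, 173, 174, 194, 115, 117]
t: 17.95
tcp_pos: [0.4631, -0.2101, 0.2008]
orientation: [0.197, 0.98, -0.001, 0.0]
force: [0.3, -0.3, -0.4]
gripper_width: 0.0853
grip_force: 0.0
t 17.95 tcp [ 0.4631 -0.2101  0.2008] j [ 1.09  0.4  -0.88  1.94  0.37  0.98  1.22] w 0.0852758385510288
shift [ 0.7 -0.5  0.8]
turn [-2.000e-03 -1.000e-03 -1.568e+00]
turn [-1.000e-03  2.000e-03  1.574e+00]
```

```bash
python3 -m handwheel '[[0,0,0.17,0,0,0,1],[0,0,0.35,0,0,0,1],[0,0,0.52,0,0,0,1],[0,0,0.7,0,0,0,1],[0,0,0.87,0,0,0,1],[0,0,1.05,0,0,0,1],[0,0,1.22,0,0,0,1],[0,0,1.4,0,0,0,1],[0,0,1.56,0,0,0,1],[0,0,1.56,0,0,0,1]]'
python3 - <<'E'
from h import *
w=cam("wrist");w=cam("wrist");im=w["pixels"];cv2.imwrite("pics/w8.png",im)
g=cv2.cvtColor(im,cv2.COLOR_BGR2GRAY)
go([.462,-.211,.02],np.radians(157.9))
a=np.array(proj(w,(.4634,-.2115,.024)));print(a)
for k in(-40,0,40):
    v=int(a[1])+k;print(v,g[v,int(a[0])-45:int(a[0])+46:3].tolist())
for u,v in((320,a[1]-30),(320,a[1])):pass
print([np.round(proj(w,(.4885-.142*.385,-.15-.142*.923,.024)))],g[100:400:6,int(a[0])].tolist())
E
```

```text
t: 19.2
tcp_pos: [0.463, -0.2102, 0.2005]
orientation: [0.829, 0.56, -0.0, 0.0]
force: [-0.1, -0.8, -0.5]
gripper_width: 0.0854
grip_force: 0.0
t 19.3 tcp [ 0.463  -0.2102  0.2004] j [ 0.85  0.32 -0.56  1.94  0.21  0.94 -0.2 ] w 0.08540097405085587
shift [ -1.   -0.7 180.4]
turn [-0.000e+00  1.000e-03 -3.138e+00]
turn [0.    0.    0.003]
[320.67813923 215.55081363]
175 [112, 112, 112, 112, 112, 112, 113, 112, 112, 113, 112, 113, 148, 206, 209, 185, 161, 129, 85, 85, 87, 86, 85, 85, 86, 87, 84, 86, 85, 112, 113]
215 [110, 110, 111, 109, 111, 111, 109, 111, 111, 109, 112, 52, 55, 56, 54, 56, 53, 53, 43, 83, 81, 82, 82, 81, 81, 81, 81, 80, 80, 109, 110]
255 [110, 109, 110, 110, 110, 110, 110, 109, 109, 110, 110, 53, 51, 50, 49, 52, 51, 48, 46, 80, 79, 79, 80, 80, 80, 80, 80, 79, 110, 109, 110]
[array([319., 299.])] [173, 176, 174, 175, 175, 175, 174, 173, 173, 173, 174, 190, 185, 184, 126, 60, 59, 58, 55, 55, 55, 52, 53, 52, 51, 51, 49, 52, 50, 50, 52, 52, 49, 175, 111, 110, 109, 108, 110, 111, 110, 110, 109, 110, 110, 110, 108, 110, 110, 110]
```

```bash
python3 -m handwheel '[[0,0,0,-1,-1,60,1],[0,0,0,-1,-1,120,1],[0,0,0,-1,-1,165,1],[0,0,0,-1,-1,181,1],[0,0,0,-1,-1,182,1],[0,0,0,-1,-1,182,0],[0,0,0,-1,-1,182,0],[0,0,0,-1,-1,182,0],[0,0,0,-1,-1,182,0],[0,0,0,-1,-1,182,0],[0,0,0,-1,-1,182,0]]'
```

```text
t: 20.68
tcp_pos: [0.4623, -0.2115, 0.0193]
orientation: [0.83, 0.557, 0.0, 0.001]
force: [-1.2, 0.7, 6.8]
gripper_width: 0.019
grip_force: 60.1
```

```bash
python3 -m handwheel '[[0,0,0,0,0,-10,0],[0,0,0,0,0,-30,0],[0,0,0,0,0,-70,0],[0,0,0,0,0,-110,0],[0,0,0,0,0,-140,0],[0,0,0,0,0,-140,0],[0,0,0,0,0,-140,0]]'
python3 - <<'E'
from h import *
w=cam("wrist");t=cam("top");s=cam("side");o=r.observe();R=Ro.from_quat(o["orientation"]);z=o["tcp_pos"][2]-.007
d=np.array([.38,.925,0]);G=o["tcp_pos"]+.066*d;G[2]=z
print("G pred",G.round(4),o["force"])
for n,c in(("w",w),("t",t),("s",s)):
    g=cv2.GaussianBlur(cv2.cvtColor(c["pixels"],cv2.COLOR_BGR2GRAY),(3,3),0)
    u,v=proj(c,G);rad=c["fx"]*.034/(c["R"]@G+c["t"])[2]
    k=int(rad*2);u0,v0=max(int(u)-k,0),max(int(v)-k,0)
    h=cv2.HoughCircles(g[v0:int(v)+k,u0:int(u)+k],cv2.HOUGH_GRADIENT,1,30,param1=80,param2=12,minRadius=int(rad*.8),maxRadius=int(rad*1.2))
    print(n,(round(u),round(v),round(rad)),None if h is None else [((a+u0,b+v0,q),plane(c,a+u0,b+v0,z).round(4).tolist()) for a,b,q in h[0][:2].tolist()])
go([.519-.0251,-.0275-.061,.147])
E
```

```text
t: 21.55
tcp_pos: [0.4608, -0.211, 0.1579]
orientation: [0.83, 0.557, -0.0, -0.0]
force: [0.5, 0.7, -0.9]
gripper_width: 0.0189
grip_force: 59.1
G pred [ 0.4857 -0.1496  0.1501] [ 0.65677831  0.16996429 -0.63466291]
w (319, 144, 97) [((325.5, 131.5, 102.19999694824219), [0.4894, -0.1464, 0.1501]), ((509.5, 102.5, 100.0999984741211), [0.5508, -0.1612, 0.1501])]
t (407, 273, 16) [((406.5, 272.5, 15.600000381469727), [0.4861, -0.148, 0.1501])]
s (287, 291, 17) None
t 21.7 tcp [ 0.4606 -0.2106  0.1571] j [ 0.83  0.38 -0.55  1.98  0.26  0.85 -0.24] w 0.018818912626820675
shift [125.6 -15.3  10.2]
```

```bash
python3 -m handwheel '[[0,0,0,40,-5,0,0],[0,0,0,80,-10,0,0],[0,0,0,110,-14,0,0],[0,0,0,124,-15,5,0],[0,0,0,124,-15,10,0],[0,0,0,124,-15,10,0],[0,0,0,124,-15,10,0],[0,0,0,124,-15,10,0]]'
python3 - <<'E'
from h import *
w=cam("wrist");t=cam("top");s=cam("side");o=r.observe()
print(o["tcp_pos"])
A=t["pixels"][190:290,300:400];B=s["pixels"][190:290,260:360]
cv2.imwrite("pics/fin.png",np.vstack([np.hstack([cv2.resize(x,(400,400),interpolation=2) for x in(A,B)])]))
P=o["tcp_pos"]+[.026,.0625,-.007];print("glass pred",P.round(4),[np.round(proj(c,P),1) for c in(t,s)],"ptr",[np.round(proj(c,(.6194,-.0107,.139)),1) for c in(t,s)])
E
```

```text
t: 22.7
tcp_pos: [0.4945, -0.0915, 0.1484]
orientation: [0.831, 0.557, -0.0, 0.0]
force: [-0.0, 0.2, -0.2]
gripper_width: 0.0188
grip_force: 59.1
[ 0.49462604 -0.09096668  0.14846671]
glass pred [ 0.5206 -0.0285  0.1415] [array([350.6, 256. ]), array([299.2, 245.3])] ptr [array([343. , 212.3]), array([343. , 236.6])]
```

View pics/fin.png

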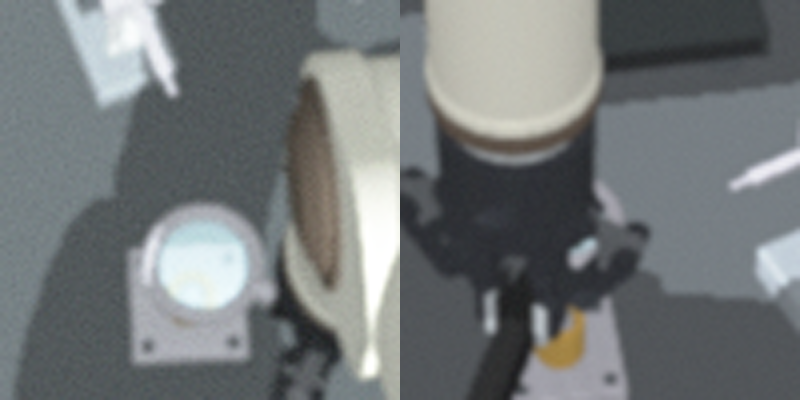

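Run:
```python
from h import *
t=cam("top");s=cam("side")
print(plane(t,350.6,255.1,.1405))
for p,q in(((343.3,213.0),(342.4,236.4)),((343.3,212.5),(342.4,236.4)),((343.3,213.5),(342.4,236.9))):print(tri((t,s),(p,q)))
for z in(.130,.135,.14,.145):print(z,plane(t,343.3,213,z).round(4),plane(s,342.4,236.4,z).round(4))
# bias check on bushing on pin / block: known heights
print("block",tri((t,s),((346.7,265.2),(299.6,276.7))))
# subpixel tip: bright pixel listing
g=t["pixels"][204:220,336:350,1];print(g)
g=s["pixels"][228:242,336:352,1];print(g)
```

```text
[ 0.52278995 -0.02848873  0.1405    ]
(array([ 0.61770553, -0.01127324,  0.14048301]), np.float64(0.000401249846952043))
(array([ 0.6182141 , -0.0113073 ,  0.14075376]), np.float64(0.0003803044950855149))
(array([ 0.61744545, -0.01133272,  0.13862465]), np.float64(0.0009334680381243184))
0.13 [ 0.6203 -0.0118  0.13  ] [ 0.6197 -0.0029  0.13  ]
0.135 [ 0.6189 -0.0116  0.135 ] [ 0.6189 -0.0068  0.135 ]
0.14 [ 0.6175 -0.0113  0.14  ] [ 0.6181 -0.0108  0.14  ]
0.145 [ 0.6162 -0.0111  0.145 ] [ 0.6172 -0.0148  0.145 ]
block (array([ 0.52025309, -0.02684918,  0.01812046]), np.float64(0.0013543801580974835))
[[168 202 229 237 237 213 175 135 107  89  84  84  86  90]
 [158 183 223 238 237 232 194 151 112  92  89  89  88  91]
 [149 163 203 233 240 236 216 162 120  91  85  90  88  85]
 [155 150 184 225 238 235 214 163 117  92  91  88  90  88]
 [151 141 161 201 230 233 208 150 104  91  84  89  89  89]
 [162 137 135 166 198 224 201 149 101  85  91  90  88  88]
 [152 128 115 129 164 201 207 167 112  87  88  92  87  92]
 [130 108 104 102 131 181 213 185 134  98  86  92  91  83]
 [101  98  93  88 1
[... 692 characters left out ...]
 125 129 141 160 182 203 218]
 [128 125 126 126 128 126 127 126 126 128 151 184 212 224 231 232]
 [126 127 127 125 126 126 126 125 129 146 181 216 232 233 231 226]
 [126 127 125 128 124 125 132 143 159 189 208 222 229 227 213 194]
 [127 125 126 127 127 131 154 182 198 205 204 198 196 191 170 150]
 [126 125 126 127 127 133 162 195 196 176 163 154 151 151 139 131]
 [126 126 127 127 125 129 146 164 158 141 131 129 130 130 129 126]
 [128 128 127 124 128 125 131 132 131 126 124 127 125 125 126 126]
 [125 126 125 127 126 126 126 125 125 127 125 125 126 125 127 127]
 [128 127 127 126 127 125 128 125 128 127 130 126 125 125 127 126]
 [124 126 127 126 126 126 126 126 126 128 127 126 126 126 125 127]]
```

```bash
python3 -m handwheel '[[0,0,0,0,-2,1,0],[0,0,0,0,-2,1,0],[0,0,0,0,-2,1,0],[0,0,0,0,-2,1,0],[0,0,0,0,-2,1,0],[0,0,0,0,-2,1,0],[0,0,0,0,-2,1,0]]' && python3 -c "
from cell import r
print(r.job_done())"
```

```text
t: 23.82
tcp_pos: [0.4927, -0.0898, 0.1473]
orientation: [0.83, 0.558, -0.0, -0.0]
force: [-0.2, -0.8, -1.7]
gripper_width: 0.0186
grip_force: 59.1
the job is handed in; nothing more can be done
None
```

I handed the job in at about 24 s, but the hand-in gave no verdict. By my measurements the wide-bore bushing is home on the pin, the tight one is in the dish, and the lens is held level over the pin, its glass about 2 mm off the axis and within about 1 mm of the pointer height of about 140 mm.

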